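# Put the press cup away in the push-latch drawer

## Robot

A 6-joint arm with a two-finger parallel gripper is mounted at the origin on the work surface. World frame = base frame: x ahead of the robot, y to its left, z up, the work surface at z = 0. Lengths are in m, angles in rad, forces in N, time in s.
With the tool pointing down it reaches from about 0.25 to 0.775 m from the base axis. Payload 4 kg.
Tool frame: the origin (TCP) lies midway between the tips of the shut fingers; the grasp point (between the pads) lies 19 mm behind it; z points along the fingers, y is the line along which they close (so a half turn about z gives the same grasp; the last joint's range is limited). The gripper opens to 94 mm and grips with 3 to 60 N. Pads are 16 mm wide; open, the fingers measure 119 mm over their backs; the gripper's body (75 mm by 177 mm) begins 78 mm behind the grasp point.
Start: joints at [-1.343, 0.087, 1.371, -0, 1.684, -0.103], TCP at [0.179, -0.52, 0.206] pointing down, gripper open.
Joint ranges: [-3.1, 3.1], [-0.76, 2.03], [0.27, 2.55], [-1.08, 4.22], [0.17, 2.65], [-2.57, 2.57]. Speed limits (rad/s): [2.79, 2.79, 3.14, 3.14, 3.14, 3.14].

## Interface

Orientations are given as [roll, pitch, yaw] about the fixed x, y, z axes, in that order (R = Rz(yaw) Ry(pitch) Rx(roll)).
In Python, from bench import get_obs, snapshot, close_job gives the robot as it stands. The module is installed in compiled form; this text tells all that it offers.
- The arm moves only by the tool drive_tool, never from a script. Its argument "commands" is a list of rows, each a list of 6 numbers: the shift along the tool's x, y, z in units of 0.04 m (1.0 is 0.04 m), then the turn, a rotation vector about the tool's x, y, z in units of 0.1 rad (1.0 is 0.1 rad). In form: [[dx, dy, dz, wx, wy, wz], ...]. A call has 1 to 20 rows; each row shifts and turns the commanded pose from where the row before left it, along the tool's axes as they then stand; what a row does not reach is not made up. A row lasts 1/8 s, in which the tool goes at most 62.5 mm and 10.7 degrees, less where a joint would pass 70% of its speed; a pose out of reach is approached as far as the arm can. A call with a number of a shift or a turn outside -1 to 1 is refused whole. A call with a gripper value outside its range is refused whole. "gripper" is the closure, from 0 (fully open) to 1 (shut), set as the call begins (left out, the last holds). The fingers move at their own pace and stop on an object; the grip force is fixed at half the most. Time passes only in rows, so rows that do not move let the fingers close. It gives the time, the measured TCP pose, the force, the opening and the grip force at its end, in the units of the state.
- get_obs(): the state, without advancing time (a new reading comes with each control period).
- snapshot(name): name is "side" or "top"; returns a dict with "image" (480x640x3 uint8, blue, green, red), "range_z" (480x640 float32, m along the optical axis (not along the pixel's ray), 0 where there is no reading), "fx", "fy", "cx", "cy" (pixels), "rvec" (rotation vector, rad) and "tvec" (3), from world to camera coordinates, as OpenCV has them. Camera axes: x right, y down, z forward; pixel columns grow to the right and rows downward; lengths in m; the calibration is good to about 2 mm. A picture is of the moment at which its call begins.
- close_job(): hands the job in; it is judged then, once.
The state is a dict: "time": time; "joint_positions": joint angles; "qvel": joint speeds; "joint_torque": joint torques, N m; "tool_pos": TCP position; "ee_rot": TCP orientation; "wrist_force": force on the tool from outside, world axes, zero at the start; "wrist_torque": the same for the moment, N m; "width": finger opening in m; "finger_force": force on a finger pad.
Only numpy, scipy, OpenCV 4.12 (cv2) and the standard library are available. Lean on these libraries where they do the work, as an engineer would, in place of code of your own. Each camera call takes 0.05 s, during which the arm holds its last target. There are 200 camera calls.

## Task

Push the drawer front of the low aluminium case inward until its touch latch lets go and the drawer springs out, stand the brass bearing seat press cup upright in the drawer, then push the drawer in again until it latches shut and stays shut by itself. Push by feel, never with more than 20 N, and leave the other things on the counter where they are.

Things in the scene. Friction and masses are not known exactly. Their poses are not given: they have to be found in the camera images.
- drawer (a joint): Travel of the case's handleless drawer in m: 0 = latched shut (it rests 1 to 3 mm above 0), grows as it comes out, 0.070 = sprung out against its stop, below 0 = pushed in past the latched position. A spring drives it out with about 6 N at 0, 4.6 N at 0.070. Let go when not caught, it always runs out to 0.070.
- case: Low fixed aluminium case 160 deep (x), 180 wide (y), 56 mm high; origin under its centre, x into the case, front rim at x = -0.080. Its hidden touch latch: when shut, a push 6 to 13 mm past the rest position trips it, at a depth that differs each time and cannot be seen. A springy stop lies just behind the trip point: force there climbs from 7 N by about 10 N per mm.
- front_face (a point): Centre of the outer face of the drawer front, an upright plain wooden plate 172 wide, 48 high, 10 mm thick (4 to 52 mm above the case's underside), moving with the drawer; x into the case (the push direction), z up. Latched, the face is 28 mm before the case's rim. A push felt to reach 10 to 15 N at the stop has tripped the latch; then drawing back lets the drawer follow out.
- tray_floor (a point): Centre of the top of the drawer's floor, 9 mm above the case's underside; moves with the drawer, same axes. Inside 89 (x) by 144 mm (y); side walls 23 mm, front plate 43 mm above the floor; 43 mm headroom in the case. Sprung out, the floor is open from above from the plate (x = -0.046) to the rim (x = +0.042). Relatch: push in to the stop (10 to 15 N), about 7 mm past 0, let go.
- cup_mid (a point): Centre, half-way up, of the brass bearing seat press cup: the only open brass cup, upright, 34 mm high, 30 mm across (foot flange 34 mm across on the lowest 6 mm), 20 mm bore from above, about 130 g, z up. It stands in one of three places on the mat; the brass drift and the glass jar stand in the other two.
- drift: Brass stepped drift, not to be moved: a 40 mm disc 12 mm thick with an 18 mm stem up to 48 mm; origin at the centre of its underside.
- jar: Small closed glass jar with steel lid, 38 mm across, 45 mm high, not to be moved; origin at the centre of its underside.
- yoyo: Mirrored steel yo-yo lying on its side face, 56 mm across, 44 mm high, under the magnifier, not to be moved; origin at the centre of its underside.
- pad_tray: Grey plastic divided pad tray 100 x 140 x 22 mm, not to be moved; origin under its centre.
- tweezers: Chrome tweezers 125 mm long lying on the mat, not to be moved; origin at mid-length on the mat.
- driver: Screwdriver 160 mm long lying on the mat, not to be moved; origin at mid-length.
Things that resemble listed ones, but are neither listed nor needed, are in the scene too. What is shaped like the part that bears cup_mid but red is not meant.

How it is judged:
By the outcome, as a careful person would: the job done as asked, in the order asked, and still so for the second after the job is handed in, with the robot touching nothing.
It also fails if it takes over 72 s, if anything falls off the work surface, if the arm or the gripper's body presses on something with over 40 N, if the wrist force passes 120 N, or if a joint passes its speed limit or range.

## Working session

There is one attempt and no reset: what is moved stays moved. The work goes in short steps, Python scripts to look and compute and a tool call to move; the robot and the scene stay as the last step left them, time stands still between calls to the robot, and variables do not carry over. Pictures are saved under pics/ and viewed, at most 10 in all, crops included, and the job is handed in when it is done.

Besides the shell and the picture viewer there is one more tool, called after "Emit:" by a JSON object that holds its "method" and its "body". drive_tool: Moves the arm, as the interface text tells. Its arguments: {"type":"object","properties":{"commands":{"type":"array"},"gripper":{"type":"number"}},"required":["commands"]}

```bash
mkdir -p pics
cat > h.py <<'E'
import numpy as np, cv2
from bench import get_obs, snapshot
def pts(s):
    R,_=cv2.Rodrigues(np.array(s["rvec"],float)); t=np.array(s["tvec"],float).ravel()
    v,u=np.mgrid[0:480,0:640]; z=s["range_z"].astype(float)
    P=np.stack([(u-s["cx"])/s["fx"]*z,(v-s["cy"])/s["fy"]*z,z],-1)
    W=(P-t)@R; W[z==0]=np.nan
    return W
def ray(s,u,v,h):
    R,_=cv2.Rodrigues(np.array(s["rvec"],float)); t=np.array(s["tvec"],float).ravel()
    d=R.T@np.array([(u-s["cx"])/s["fx"],(v-s["cy"])/s["fy"],1.]); c=-R.T@t
    return c+d*(h-c[2])/d[2]
E
python3 - <<'E'
from h import *
import pickle
for n in("side","top"):
    s=snapshot(n); cv2.imwrite(f"pics/{n}0.png",s["image"]); pickle.dump(s,open(n+"0.pkl","wb"))
    R,_=cv2.Rodrigues(np.array(s["rvec"],float)); print(n,s["fx"],s["cx"],s["cy"],-R.T@np.array(s["tvec"]).ravel())
o=get_obs(); print(o["tool_pos"],o["ee_rot"],o["wrist_force"],o["width"])
E
```

```text
side 469.3166003752951 319.13810502041247 242.3447529518255 [0.28881196 0.712136   0.79625801]
top 608.2953528511365 316.447940119504 239.6191708780872 [0.46527551 0.07808478 1.34118677]
[ 0.17852882 -0.51971575  0.20445431] [-3.13971181e+00 -1.81549962e-04  3.30803688e-01] [-0.87556717  0.36553114 -0.26043322] 0.09382333872305511
```

View pics/side0.png

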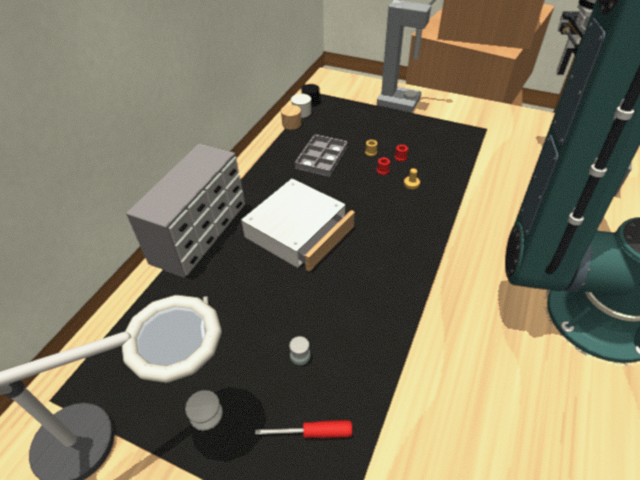

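View pics/top0.png

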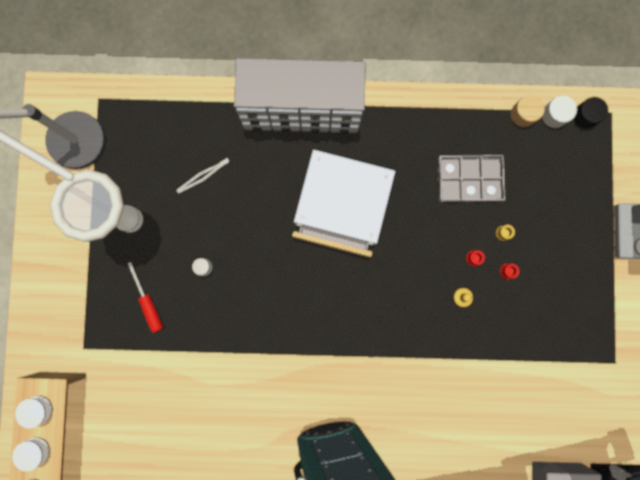

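Side view: cup at (371,147), reds at (383,166) and (401,152), drift at (412,178), and the case with its wooden front at about (330,240). Top view: cup (506,232), drift (463,298), jar (202,267), case centre (345,197), wooden front running from (293,235) to (371,254).

Run:
```python
from h import *
import pickle
t=pickle.load(open("top0.pkl","rb")); s=pickle.load(open("side0.pkl","rb"))
W=pts(t); im=t["image"]; hsv=cv2.cvtColor(im,cv2.COLOR_BGR2HSV)
m=np.zeros((480,640),np.uint8); box=np.s_[140:262,285:405]
m[box]=((hsv[...,2]>190)&(hsv[...,1]<40))[box]*255
c=max(cv2.findContours(m,0,2)[0],key=cv2.contourArea); 
p=np.array([ray(t,*q[0],.056)[:2] for q in c],np.float32); r=cv2.minAreaRect(p); print("case top",r, "z",np.nanmedian(W[...,2][m>0]))
m[:]=0; m[box]=((hsv[...,1]>80)&(hsv[...,2]>120)&(hsv[...,0]<30))[box]*255
c=max(cv2.findContours(m,0,2)[0],key=cv2.contourArea)
p=np.array([ray(t,*q[0],.052)[:2] for q in c],np.float32); r=cv2.minAreaRect(p); print("plate",r,cv2.boxPoints(r),"z",np.nanmedian(W[...,2][m>0]))
for nm,S,bx in(("top",t,np.s_[215:315,440:540]),("side",s,np.s_[130:200,355:430])):
    h=cv2.cvtColor(S["image"],cv2.COLOR_BGR2HSV); m=np.zeros((480,640),np.uint8); V=pts(S)
    m[bx]=((h[...,1]>70)&(h[...,2]>60))[bx]*255
    for c in cv2.findContours(m,0,2)[0]:
        if cv2.contourArea(c)<20: continue
        k=np.zeros_like(m); cv2.drawContours(k,[c],-1,255,-1); q=V[k>0]; x,y,w,hh=cv2.boundingRect(c)
        (u,v),_=cv2.minEnclosingCircle(c); e=cv2.mean(h,k)[:3]
        print(nm,(x,y,w,hh),"hue",round(e[0]),"zmax",np.nanpercentile(q[:,2],95).round(4),"ray@.034",ray(S,u,v,.034)[:2].round(4),"@.017",ray(S,u,v,.017)[:2].round(4),"med top pts",np.nanmedian(q[q[:,2]>.025],0).round(4))
```

```text
case top ((0.670893132686615, 0.02079114317893982), (0.17964650690555573, 0.16169148683547974), 76.84516143798828) z 0.058018920083396666
plate ((0.5695457458496094, 0.044529788196086884), (0.17528459429740906, 0.01398658100515604), 76.9402847290039) [[ 0.5429291  -0.0392654 ]
 [ 0.5565539  -0.0424259 ]
 [ 0.5961624   0.12832497]
 [ 0.5825376   0.13148548]] z 0.052765614921098006
top (452, 287, 22, 22) hue 22 zmax 0.0507 ray@.034 [ 0.4635 -0.2392] @.017 [ 0.4634 -0.2433] med top pts [ 0.464  -0.242   0.0477]
top (499, 262, 22, 19) hue 2 zmax 0.0386 ray@.034 [ 0.5233 -0.3389] @.017 [ 0.524  -0.3443] med top pts [ 0.524  -0.3421  0.0345]
top (465, 249, 21, 19) hue 2 zmax 0.038 ray@.034 [ 0.5492 -0.2649] @.017 [ 0.5503 -0.2693] med top pts [ 0.5502 -0.2679  0.0344]
top (494, 223, 23, 19) hue 21 zmax 0.0387 ray@.034 [ 0.6051 -0.3295] @.017 [ 0.6069 -0.3348] med top pts [ 0.6067 -0.3325  0.0348]
side (403, 167, 18, 23) hue 20 zmax 0.0464 ray@.034 [ 0.4649 -0.2266] @.017 [ 0.4688 -0.2475] med top pts [ 0.4642 -0.2374  0.0406]
side (376, 156, 15, 20) hue 10 zmax 0.0345 ray@.034 [ 0.5476 -0.2475] @.017 [ 0.5534 -0.2689] med top pts [ 0.5517 -0.2663  0.0318]
side (394, 143, 15, 19) hue 8 zmax 0.0348 ray@.034 [ 0.5214 -0.3208] @.017 [ 0.5266 -0.3438] med top pts [ 0.5239 -0.3392  0.0318]
side (364, 139, 14, 18) hue 19 zmax 0.0341 ray@.034 [ 0.6037 -0.3117] @.017 [ 0.6107 -0.3345] med top pts [ 0.6079 -0.3282  0.0311]
```

Emit:
{"method": "drive_tool", "body": {"commands": [[0,0,0,0,0,0.93],[0,0,0,0,0,0.93],[0,0,0,0,0,0.93],[0,0,0,0,0,0.93],[0,0,0,0,0,0.93],[0,0,0,0,0,0.95],[0.4,-1,0,0,0,0],[0.4,-1,0,0,0,0],[0.4,-1,0,0,0,0],[0.4,-1,0,0,0,0],[0.4,-1,0,0,0,0],[0.4,-1,0,0,0,0],[0.4,-1,0,0,0,0],[0.4,-1,0,0,0,0],[0.4,-1,0,0,0,0],[0.4,-1,0,0,0,0],[0.4,-1,0,0,0,0],[0.4,-1,0,0,0,0],[0.4,-1,0,0,0,0],[0.3,-1,0,0,0,0]], "gripper": 1}}

```text
time: 2.6
tool_pos: [0.5205, -0.0235, 0.2048]
ee_rot: [3.141, 0.001, -0.229]
wrist_force: [-0.0, 0.1, 0.3]
width: 0.0005
finger_force: 0.0
```

```bash
cat >> h.py <<'E'
YAW=-0.229; C=np.array([.6709,.0208])
U=np.array([np.cos(YAW),np.sin(YAW)]); V=np.array([-U[1],U[0]])
def case(p): d=np.array(p[:2])-C; return np.array([d@U,d@V,p[2] if len(p)>2 else 0])
def world(cx,cy): return C+cx*U+cy*V
def go(x,y,z):
    o=get_obs(); R=cv2.Rodrigues(np.zeros(3))[0]
    from scipy.spatial.transform import Rotation as Ro
    R=Ro.from_euler("xyz",o["ee_rot"]).as_matrix()
    print("t",o["time"],"case",case(o["tool_pos"]).round(4),"rpy",np.round(o["ee_rot"],4),"F",np.round(o["wrist_force"],2))
    print("tool shift units",(R.T@(np.array([x,y,z])-o["tool_pos"])/.04).round(3))
E
python3 -c "
from h import *
go(*world(-.14,0),.022)"
```

```text
t 2.6 case [-0.1364 -0.0773  0.2048] rpy [ 3.1413e+00  1.1000e-03 -2.2910e-01] F [-0.04  0.09  0.28]
tool shift units [-0.086 -1.934  4.569]
```

Emit:
{"method": "drive_tool", "body": {"commands": [[0,-1,0,0,0,0],[-0.08,-0.93,0,0,0,0],[0,0,0.8,0,0,0],[0,0,0.95,0,0,0],[0,0,0.95,0,0,0],[0,0,0.95,0,0,0],[0,0,0.6,0,0,0],[0,0,0.4,0,0,0],[0,0,0,0,0,0]]}}

```text
time: 3.72
tool_pos: [0.5334, 0.0511, 0.0181]
ee_rot: [3.141, 0.003, -0.229]
wrist_force: [0.4, 0.0, 0.2]
width: 0.0003
finger_force: 0.0
```

Emit:
{"method": "drive_tool", "body": {"commands": [[0.1,0,0,0,0,0],[0.1,0,0,0,0,0],[0.1,0,0,0,0,0],[0.05,0,0,0,0,0],[0.05,0,0,0,0,0],[0,0,0,0,0,0]]}}

```text
time: 4.47
tool_pos: [0.5502, 0.0474, 0.0194]
ee_rot: [3.142, 0.0, -0.229]
wrist_force: [0.8, -0.6, -0.4]
width: 0.0008
finger_force: 0.0
```

Emit:
{"method": "drive_tool", "body": {"commands": [[0.04,0,0,0,0,0],[0.04,0,0,0,0,0],[0.04,0,0,0,0,0],[0.04,0,0,0,0,0],[0.04,0,0,0,0,0]]}}

```text
time: 5.1
tool_pos: [0.557, 0.0458, 0.0195]
ee_rot: [3.141, 0.003, -0.229]
wrist_force: [-4.2, 0.4, 3.8]
width: 0.0006
finger_force: 2.4
```

Emit:
{"method": "drive_tool", "body": {"commands": [[0.03,0,0,0,0,0],[0.03,0,0,0,0,0],[0.03,0,0,0,0,0],[0.03,0,0,0,0,0]]}}

```text
time: 5.6
tool_pos: [0.5606, 0.0449, 0.0195]
ee_rot: [3.141, 0.004, -0.229]
wrist_force: [-7.2, 1.1, 4.8]
width: 0.0007
finger_force: 3.4
```

Emit:
{"method": "drive_tool", "body": {"commands": [[0.02,0,0,0,0,0],[0.02,0,0,0,0,0]]}}

```text
time: 5.85
tool_pos: [0.5622, 0.0446, 0.0195]
ee_rot: [3.141, 0.004, -0.229]
wrist_force: [-6.5, 2.0, 5.1]
width: 0.0006
finger_force: 3.3
```

Emit:
{"method": "drive_tool", "body": {"commands": [[0.015,0,0,0,0,0],[0.015,0,0,0,0,0]]}}

```text
time: 6.1
tool_pos: [0.5634, 0.0443, 0.0195]
ee_rot: [3.141, 0.004, -0.229]
wrist_force: [-6.2, 1.4, 4.6]
width: 0.0006
finger_force: 3.3
```

Emit:
{"method": "drive_tool", "body": {"commands": [[0.015,0,0,0,0,0],[0.01,0,0,0,0,0]]}}

```text
time: 6.35
tool_pos: [0.5644, 0.0441, 0.0195]
ee_rot: [3.141, 0.004, -0.229]
wrist_force: [-7.6, 1.2, 4.9]
width: 0.0007
finger_force: 3.3
```

Emit:
{"method": "drive_tool", "body": {"commands": [[0.015,0,0,0,0,0],[0.01,0,0,0,0,0]]}}

```text
time: 6.6
tool_pos: [0.5654, 0.0439, 0.0195]
ee_rot: [3.141, 0.004, -0.229]
wrist_force: [-6.7, 0.6, 4.5]
width: 0.0004
finger_force: 3.3
```

Emit:
{"method": "drive_tool", "body": {"commands": [[0.015,0,0,0,0,0],[0.01,0,0,0,0,0]]}}

```text
time: 6.85
tool_pos: [0.5663, 0.0436, 0.0195]
ee_rot: [3.141, 0.004, -0.229]
wrist_force: [-7.7, 1.2, 4.7]
width: 0.0001
finger_force: 3.5
```

Emit:
{"method": "drive_tool", "body": {"commands": [[0.01,0,0,0,0,0],[0.01,0,0,0,0,0]]}}

```text
time: 7.1
tool_pos: [0.5669, 0.0435, 0.0195]
ee_rot: [3.141, 0.005, -0.229]
wrist_force: [-7.6, 0.8, 5.4]
width: 0.0001
finger_force: 3.7
```

Emit:
{"method": "drive_tool", "body": {"commands": [[0.01,0,0,0,0,0],[0.01,0,0,0,0,0]]}}

```text
time: 7.35
tool_pos: [0.5676, 0.0433, 0.0194]
ee_rot: [3.141, 0.005, -0.229]
wrist_force: [-7.1, 0.7, 5.1]
width: 0.0007
finger_force: 3.7
```

Emit:
{"method": "drive_tool", "body": {"commands": [[0.01,0,0,0,0,0],[0.01,0,0,0,0,0]]}}

```text
time: 7.6
tool_pos: [0.5684, 0.0432, 0.0195]
ee_rot: [3.141, 0.005, -0.229]
wrist_force: [-6.9, 0.7, 5.9]
width: 0.0005
finger_force: 3.7
```

Emit:
{"method": "drive_tool", "body": {"commands": [[0.01,0,0,0,0,0],[0.01,0,0,0,0,0]]}}

```text
time: 7.85
tool_pos: [0.5691, 0.043, 0.0195]
ee_rot: [3.141, 0.005, -0.229]
wrist_force: [-8.2, 1.5, 5.8]
width: 0.0003
finger_force: 3.9
```

Emit:
{"method": "drive_tool", "body": {"commands": [[0.01,0,0,0,0,0],[0.01,0,0,0,0,0]]}}

```text
time: 8.1
tool_pos: [0.5695, 0.0429, 0.0195]
ee_rot: [3.141, 0.006, -0.229]
wrist_force: [-8.9, 0.9, 6.4]
width: 0.0003
finger_force: 4.5
```

Emit:
{"method": "drive_tool", "body": {"commands": [[0.01,0,0,0,0,0]]}}

```text
time: 8.22
tool_pos: [0.5696, 0.0429, 0.0195]
ee_rot: [3.141, 0.007, -0.229]
wrist_force: [-9.4, 1.1, 6.9]
width: 0.0006
finger_force: 4.8
```

Emit:
{"method": "drive_tool", "body": {"commands": [[0.01,0,0,0,0,0]]}}

```text
time: 8.35
tool_pos: [0.5697, 0.0428, 0.0195]
ee_rot: [3.141, 0.007, -0.229]
wrist_force: [-9.9, 1.6, 6.8]
width: 0.0004
finger_force: 5.1
```

Emit:
{"method": "drive_tool", "body": {"commands": [[0.012,0,0,0,0,0],[0.012,0,0,0,0,0]]}}

```text
time: 8.6
tool_pos: [0.5701, 0.0427, 0.0195]
ee_rot: [3.141, 0.009, -0.229]
wrist_force: [-12.0, 1.9, 8.3]
width: 0.0003
finger_force: 6.0
```

Emit:
{"method": "drive_tool", "body": {"commands": [[0.01,0,0,0,0,0],[0.01,0,0,0,0,0]]}}

```text
time: 8.85
tool_pos: [0.5703, 0.0427, 0.0195]
ee_rot: [3.141, 0.01, -0.229]
wrist_force: [-13.8, 2.7, 8.8]
width: 0.0006
finger_force: 6.6
```

Tripped by feel (about 14 N). Drawing back now, gently, with the drawer following.

Emit:
{"method": "drive_tool", "body": {"commands": [[-0.05,0,0,0,0,0],[-0.1,0,0,0,0,0],[-0.2,0,0,0,0,0],[-0.2,0,0,0,0,0],[-0.2,0,0,0,0,0],[-0.2,0,0,0,0,0],[-0.2,0,0,0,0,0],[0,0,0,0,0,0]]}}

```text
time: 9.85
tool_pos: [0.5281, 0.0526, 0.0194]
ee_rot: [3.141, 0.003, -0.229]
wrist_force: [-5.2, 1.7, 3.9]
width: 0.0003
finger_force: 2.9
```

Emit:
{"method": "drive_tool", "body": {"commands": [[-0.2,0,0,0,0,0],[-0.2,0,0,0,0,0],[-0.2,0,0,0,0,0],[-0.15,0,0,0,0,0],[-0.15,0,0,0,0,0],[-0.15,0,0,0,0,0],[-0.3,0,0,0,0,0],[-0.6,0,0,0,0,0],[0,0,-0.7,0,0,0],[0,0,-1,0,0,0],[0,0,-1,0,0,0],[0,0,-1,0,0,0]], "gripper": 1}}

```text
time: 11.35
tool_pos: [0.4539, 0.0699, 0.169]
ee_rot: [-3.141, -0.002, -0.229]
wrist_force: [0.5, -0.2, 0.2]
width: 0.0003
finger_force: 0.0
```

```bash
python3 -c "
from h import *
s=snapshot('side'); cv2.imwrite('pics/side1.png',s['image'])
go(.606,-.3325,.12)"
```

```text
t 11.4 case [-0.2194 -0.0006  0.1754] rpy [-3.1385 -0.0127 -0.2292] F [ 2.11 -0.08  3.32]
tool shift units [5.894 8.959 1.432]
```

View pics/side1.png

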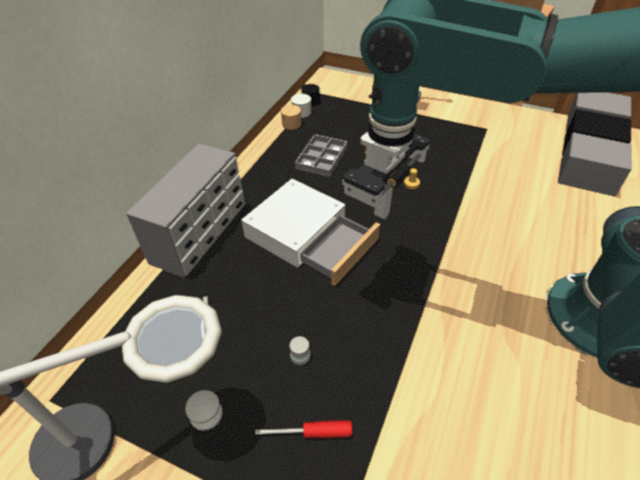

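Emit:
{"method": "drive_tool", "body": {"commands": [[0.6,0.9,0,0,0,0],[0.65,1,0,0,0,0],[0.65,1,0,0,0,0],[0.65,1,0,0,0,0],[0.65,1,0,0,0,0],[0.65,1,0,0,0,0],[0.65,1,0,0,0,0],[0.65,1,0.3,0,0,0],[0.7,1,0.4,0,0,0],[0,0,0.5,0,0,0],[0,0,0,0,0,0],[0,0,0,0,0,0]], "gripper": 0.47}}

```text
time: 12.9
tool_pos: [0.6011, -0.3288, 0.1205]
ee_rot: [3.141, -0.001, -0.228]
wrist_force: [-0.2, 0.2, 0.9]
width: 0.0496
finger_force: 0.0
```

```bash
python3 -c "
from h import *
s=snapshot('side'); cv2.imwrite('pics/side2.png',cv2.resize(s['image'][80:230,300:500],None,fx=4,fy=4))
go(.606,-.3325,.0085); print(get_obs()['width'])
R,_=cv2.Rodrigues(np.array(s['rvec'],float));p=R@np.array([.606,-.3325,.034])+np.ravel(s['tvec']);print(p[:2]/p[2]*s['fx']+[s['cx'],s['cy']])"
```

```text
t 12.95 case [ 0.0117 -0.3564  0.1213] rpy [ 3.1408e+00 -2.4000e-03 -2.2780e-01] F [-0.25 -0.47 -0.38]
tool shift units [0.125 0.059 2.82 ]
0.05013330785759516
[372.73023387 142.81377412]
```

View pics/side2.png

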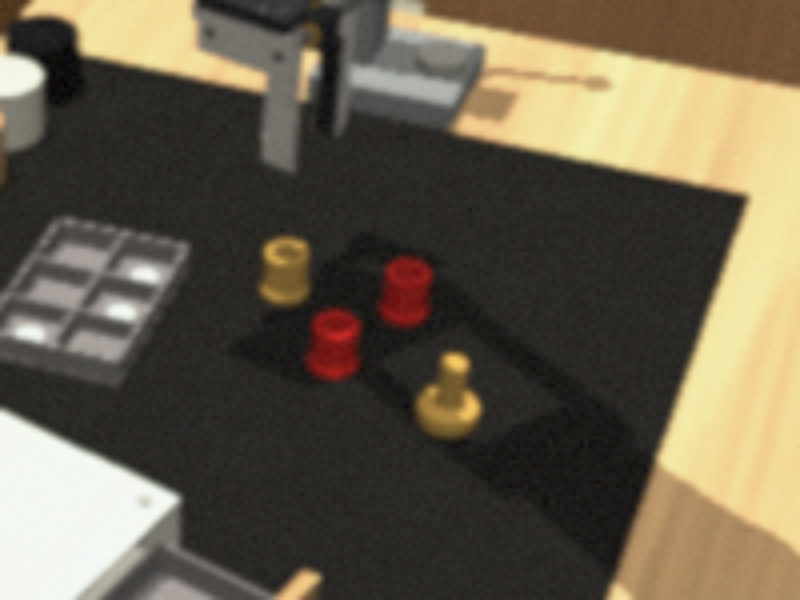

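The cup is clear of its neighbours. Its rim centre is at crop (287,250), which is full-frame (371.8,142.5) and matches my estimate to within 1 px. Descending.

Emit:
{"method": "drive_tool", "body": {"commands": [[0.17,0.05,0.4,0,0,0],[0,0,0.6,0,0,0],[0,0,0.6,0,0,0],[0,0,0.5,0,0,0],[0,0,0.4,0,0,0],[0,0,0.2,0,0,0],[0,0,0.1,0,0,0],[0,0,0,0,0,0],[0,0,0,0,0,0]]}}

```text
time: 14.08
tool_pos: [0.6076, -0.3339, 0.0085]
ee_rot: [3.141, -0.002, -0.229]
wrist_force: [0.6, 0.0, -0.1]
width: 0.0498
finger_force: 0.0
```

```bash
python3 -c "
from h import *
s=snapshot('side'); cv2.imwrite('pics/side3.png',cv2.resize(s['image'][100:200,330:430],None,fx=5,fy=5))
go(.608,-.3325,.0085)"
```

```text
t 14.125 case [ 0.0188 -0.3598  0.0085] rpy [ 3.1409e+00 -1.7000e-03 -2.2930e-01] F [ 0.51 -0.27  0.26]
tool shift units [ 0.004 -0.035 -0.   ]
```

View pics/side3.png

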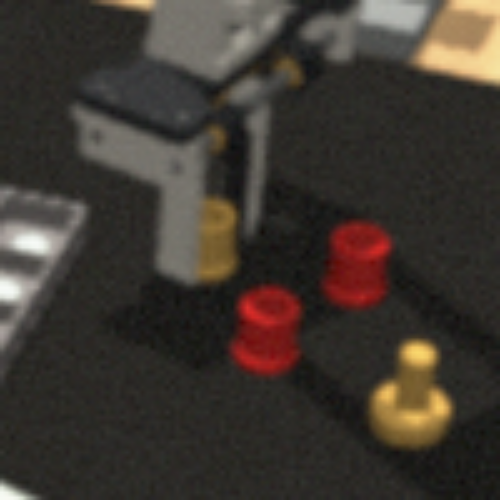

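The cup stands between the fingers. Its right edge is at crop (238,240), and the near finger spans columns 160–205. Closing.

Emit:
{"method": "drive_tool", "body": {"commands": [[0,0,0,0,0,0],[0,0,0,0,0,0],[0,0,0,0,0,0],[0,0,0,0,0,0],[0,0,0,0,0,0]], "gripper": 1}}

```text
time: 14.75
tool_pos: [0.6072, -0.3336, 0.0078]
ee_rot: [3.141, -0.0, -0.229]
wrist_force: [-0.1, -0.9, 0.7]
width: 0.0326
finger_force: 30.0
```

Emit:
{"method": "drive_tool", "body": {"commands": [[0,0,-0.2,0,0,0],[0,0,-0.5,0,0,0],[0,0,-0.9,0,0,0],[0,0,-0.9,0,0,0],[0,0,-0.5,0,0,0],[0,0,0,0,0,0]]}}

```text
time: 15.5
tool_pos: [0.6081, -0.3342, 0.1306]
ee_rot: [3.14, -0.005, -0.229]
wrist_force: [0.1, -0.6, -0.7]
width: 0.0326
finger_force: 30.0
```

```bash
python3 -c "
from h import *
import pickle
s=snapshot('side'); cv2.imwrite('pics/side4.png',np.hstack([cv2.resize(s['image'][60:180,330:450],None,fx=4,fy=4),cv2.resize(s['image'][200:290,290:390],(320,480))])); pickle.dump(s,open('s4.pkl','wb'))
W=pts(s);h=cv2.cvtColor(s['image'],cv2.COLOR_BGR2HSV)
m=np.zeros((480,640),bool); b=np.s_[215:290,295:390]; m[b]=((h[...,1]>80)&(h[...,2]>100)&(h[...,0]<30))[b]
q=W[m&(W[...,2]>.045)]; c=np.array([case(p) for p in q]); print('plate top',np.nanmedian(c,0),np.nanpercentile(c,[3,97],0))
go(*world(-.124,0),.10);print(get_obs()['width'])"
```

```text
plate top [-0.17255893  0.0098814   0.05177935] [[-0.17630538 -0.07756042  0.04689663]
 [-0.16620152  0.08499301  0.05437859]]
t 15.55 case [ 0.0184 -0.3595  0.128 ] rpy [ 3.1411e+00 -1.0000e-03 -2.2920e-01] F [-0.43  0.43 -0.89]
tool shift units [-3.562 -8.988  0.693]
0.03275486612334808
```

View pics/side4.png

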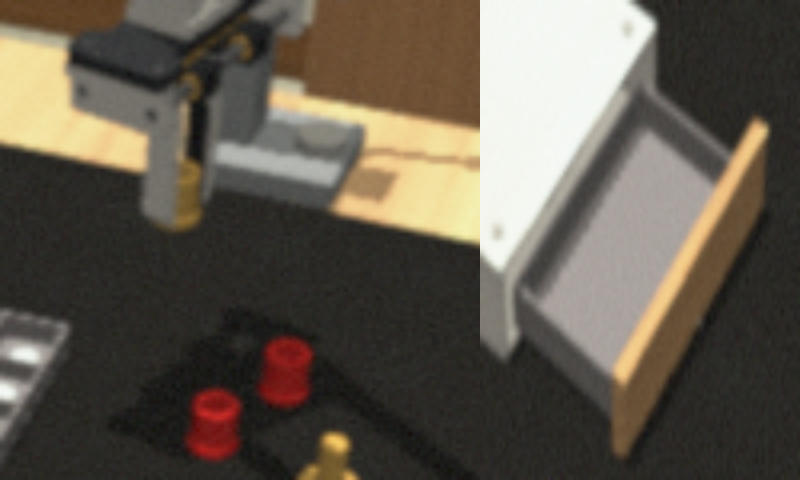

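```bash
python3 -c "
from h import *
import pickle
s=pickle.load(open('s4.pkl','rb')); W=pts(s);h=cv2.cvtColor(s['image'],cv2.COLOR_BGR2HSV)
print('mat z',np.nanmedian(W[300:330,330:390,2]), np.nanmedian(W[200:230,390:420,2]))
t=pickle.load(open('top0.pkl','rb'));Wt=pts(t);print('mat top',np.nanmedian(Wt[290:330,250:420,2]),'wood',np.nanmedian(Wt[370:390,250:420,2]))
b=np.s_[95:120,365:385]; m=np.zeros((480,640),bool)
m[b]=((h[...,1]>110)&(h[...,2]>60)&(h[...,0]>15)&(h[...,0]<30))[b]
v,u=np.nonzero(m); print(u.min(),u.max(),v.min(),v.max(),m.sum())
for r in range(v.min(),v.max()+1):
    k=u[v==r]; p=[W[r,x] for x in k]; 
    if len(k): print(r,k.min(),k.max(),(case(np.nanmedian(p,0))-[.0184,-.3595,.128]).round(4))
R,_=cv2.Rodrigues(np.array(s['rvec'],float))
for dx in(-.017,0,.017):
  for z in(-.011,-.005,.026):
    w=np.r_[world(.0184+dx,-.3595),.128+z];p=R@w+np.ravel(s['tvec']);print(dx,z,(p[:2]/p[2]*s['fx']+[s['cx'],s['cy']]).round(1))
"
```

```text
mat z 0.0004469783848347569 -0.00012431191285669504
mat top 0.0021809988809194107 wood 0.00032115821825063826
374 380 99 117 97
99 377 377 [ 0.0064 -0.0172  0.0285]
100 375 378 [ 0.0042 -0.0114  0.0285]
101 375 379 [ 0.0007 -0.0094  0.0284]
102 375 379 [ 0.0002 -0.0091  0.0262]
103 375 379 [ 0.0014 -0.01    0.0218]
104 375 379 [-0.     -0.0081  0.0206]
105 375 379 [-0.0099  0.0068  0.0281]
106 375 379 [-0.0091  0.0087  0.0263]
107 375 379 [-0.0102  0.0075  0.0222]
108 375 379 [-0.0111  0.009   0.0202]
109 375 379 [-0.0097  0.0067  0.0167]
110 375 379 [-0.0094  0.0058  0.0133]
111 374 379 [-0.0092  0.0075  0.0105]
112 374 380 [-0.0111  0.0078  0.0082]
113 374 380 [-0.0099  0.0054  0.0045]
114 374 380 [-0.0096  0.0057  0.002 ]
115 374 379 [-0.0105  0.0081  0.0002]
116 374 378 [-0.0099  0.0093 -0.0026]
117 374 377 [-0.0072  0.0103 -0.0057]
-0.017 -0.011 [380.  118.2]
-0.017 -0.005 [380.2 116.2]
-0.017 0.026 [381.1 105.5]
0 -0.011 [374.5 116.1]
0 -0.005 [374.6 114.1]
0 0.026 [375.4 103.5]
0.017 -0.011 [369.  114.1]
0.017 -0.005 [369.2 112.1]
0.017 0.026 [369.9 101.5]
```

Emit:
{"method": "drive_tool", "body": {"commands": [[-0.2,-0.5,0,0,0,0],[-0.35,-0.9,0,0,0,0],[-0.35,-0.9,0,0,0,0],[-0.35,-0.9,0,0,0,0],[-0.35,-0.9,0,0,0,0],[-0.35,-0.9,0,0,0,0],[-0.35,-0.9,0,0,0,0],[-0.35,-0.9,0,0,0,0],[-0.35,-0.9,0,0,0,0],[-0.3,-0.7,0,0,0,0],[-0.2,-0.55,0,0,0,0],[0,0,0,0,0,0],[0,0,0,0,0,0]]}}

```text
time: 17.18
tool_pos: [0.5514, 0.0463, 0.1261]
ee_rot: [3.14, 0.002, -0.229]
wrist_force: [0.4, -0.2, -1.9]
width: 0.0329
finger_force: 30.0
```

```bash
python3 -c "
from h import *
s=snapshot('side'); cv2.imwrite('pics/side5.png',cv2.resize(s['image'][150:300,250:450],None,fx=4,fy=4))
go(*world(-.122,0),.026);print(get_obs()['width'])"
```

```text
t 17.225 case [-0.1219 -0.0024  0.1264] rpy [ 3.1406e+00  1.5000e-03 -2.3010e-01] F [-0.19 -0.18 -1.53]
tool shift units [ 0.    -0.064  2.511]
0.032788043771751464
```

View pics/side5.png

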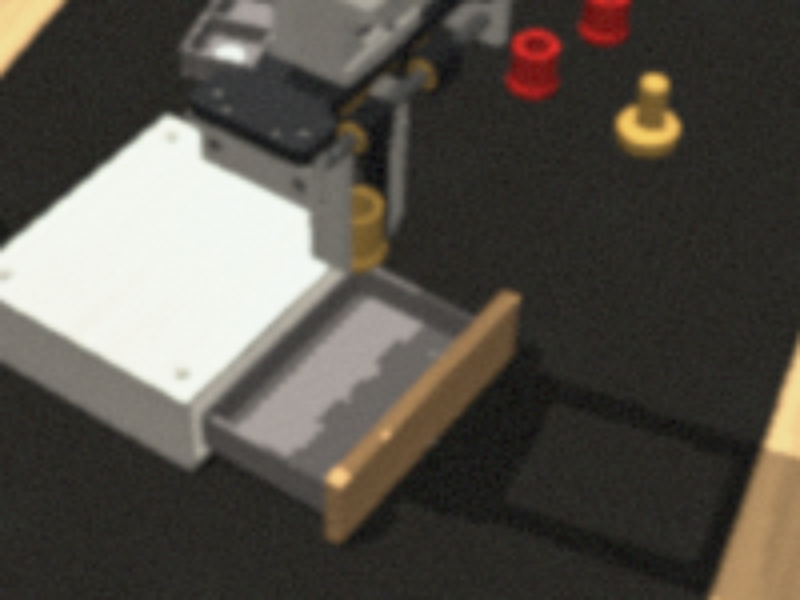

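The cup hangs upright at crop (366,230), above the open drawer. Lowering.

Emit:
{"method": "drive_tool", "body": {"commands": [[0,-0.06,0.4,0,0,0],[0,0,0.6,0,0,0],[0,0,0.6,0,0,0],[0,0,0.5,0,0,0],[0,0,0.3,0,0,0],[0,0,0.1,0,0,0],[0,0,0,0,0,0],[0,0,0,0,0,0]]}}

```text
time: 18.23
tool_pos: [0.5534, 0.0493, 0.0285]
ee_rot: [-3.141, -0.002, -0.229]
wrist_force: [0.6, 0.2, -0.8]
width: 0.0328
finger_force: 30.0
```

Emit:
{"method": "drive_tool", "body": {"commands": [[0,0,0.04,0,0,0],[0,0,0.04,0,0,0],[0,0,0.04,0,0,0],[0,0,0.04,0,0,0],[0,0,0,0,0,0]]}}

```text
time: 18.85
tool_pos: [0.5524, 0.0493, 0.0208]
ee_rot: [3.141, 0.0, -0.229]
wrist_force: [-0.2, -0.9, -1.4]
width: 0.033
finger_force: 30.0
```

Emit:
{"method": "drive_tool", "body": {"commands": [[0,0,0.03,0,0,0],[0,0,0.03,0,0,0],[0,0,0,0,0,0]]}}

```text
time: 19.23
tool_pos: [0.5525, 0.0493, 0.0185]
ee_rot: [3.141, 0.0, -0.229]
wrist_force: [0.5, 0.5, -0.8]
width: 0.0329
finger_force: 30.0
```

Emit:
{"method": "drive_tool", "body": {"commands": [[0,0,0.02,0,0,0],[0,0,0,0,0,0]]}}

```text
time: 19.48
tool_pos: [0.5525, 0.0493, 0.0178]
ee_rot: [3.141, 0.0, -0.229]
wrist_force: [-0.1, -0.0, -1.4]
width: 0.0331
finger_force: 30.0
```

Emit:
{"method": "drive_tool", "body": {"commands": [[0,0,0.02,0,0,0],[0,0,0,0,0,0]]}}

```text
time: 19.73
tool_pos: [0.5525, 0.0493, 0.017]
ee_rot: [3.141, 0.0, -0.229]
wrist_force: [-0.4, 1.1, -1.5]
width: 0.0326
finger_force: 30.0
```

Emit:
{"method": "drive_tool", "body": {"commands": [[0,0,0.02,0,0,0],[0,0,0,0,0,0]]}}

```text
time: 19.98
tool_pos: [0.5527, 0.0493, 0.0167]
ee_rot: [3.142, -0.0, -0.229]
wrist_force: [-1.3, 0.9, 2.2]
width: 0.0328
finger_force: 30.0
```

Emit:
{"method": "drive_tool", "body": {"commands": [[0,0,0.015,0,0,0],[0,0,0,0,0,0]]}}

```text
time: 20.23
tool_pos: [0.5527, 0.0493, 0.0167]
ee_rot: [3.142, -0.0, -0.229]
wrist_force: [-3.0, -0.6, 5.6]
width: 0.0326
finger_force: 30.0
```

Emit:
{"method": "drive_tool", "body": {"commands": [[0,0,-0.015,0,0,0],[0,0,0,0,0,0],[0,0,0,0,0,0],[0,0,0,0,0,0]], "gripper": 0.47}}

```text
time: 20.72
tool_pos: [0.5525, 0.0493, 0.016]
ee_rot: [3.141, 0.0, -0.229]
wrist_force: [0.8, 0.3, 0.2]
width: 0.0496
finger_force: 0.0
```

Emit:
{"method": "drive_tool", "body": {"commands": [[0,0,-0.2,0,0,0],[0,0,-0.4,0,0,0],[0,0,-0.6,0,0,0],[0,0,-0.8,0,0,0],[0,0,-0.6,0,0,0],[-0.5,0,0,0,0,0],[-1,0,0,0,0,0],[-0.8,0,0,0,0,0],[0,0,0,0,0,0]]}}

```text
time: 21.85
tool_pos: [0.4623, 0.0706, 0.1218]
ee_rot: [-3.141, -0.003, -0.228]
wrist_force: [-0.0, -0.7, 0.5]
width: 0.0498
finger_force: 0.0
```

```bash
python3 -c "
from h import *
s=snapshot('side'); cv2.imwrite('pics/side6.png',cv2.resize(s['image'][150:300,250:450],None,fx=4,fy=4))
go(*world(-.22,0),.0195);print(get_obs()['width'])"
```

```text
t 21.9 case [-0.2132  0.0012  0.1218] rpy [-3.141  -0.0033 -0.2286] F [ 0.22 -0.64  0.52]
tool shift units [-0.177  0.031  2.557]
0.04949937646484385
```

View pics/side6.png

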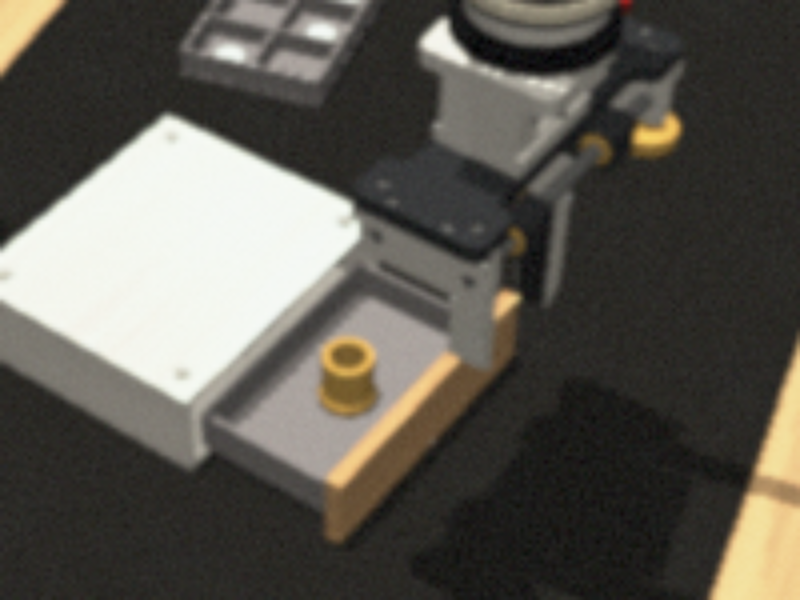

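The cup stands upright in the drawer at crop (348,375). Now shut the fingers, lower in front of the plate and push.

Emit:
{"method": "drive_tool", "body": {"commands": [[-0.1,0,0,0,0,0],[0,0,0.5,0,0,0],[0,0,0.7,0,0,0],[0,0,0.7,0,0,0],[0,0,0.5,0,0,0],[0,0,0.15,0,0,0],[0,0,0,0,0,0],[0.1,0,0,0,0,0],[0.1,0,0,0,0,0],[0.1,0,0,0,0,0],[0.1,0,0,0,0,0],[0.05,0,0,0,0,0],[0.05,0,0,0,0,0]], "gripper": 1}}

```text
time: 23.52
tool_pos: [0.4786, 0.0665, 0.0182]
ee_rot: [3.141, 0.0, -0.229]
wrist_force: [-0.3, -0.1, -0.2]
width: 0.0005
finger_force: 0.0
```

Emit:
{"method": "drive_tool", "body": {"commands": [[0.05,0,0,0,0,0],[0.05,0,0,0,0,0],[0.05,0,0,0,0,0],[0.05,0,0,0,0,0],[0.05,0,0,0,0,0]]}}

```text
time: 24.15
tool_pos: [0.4884, 0.0643, 0.0182]
ee_rot: [3.141, -0.0, -0.229]
wrist_force: [0.2, 0.3, -0.0]
width: 0.0001
finger_force: 0.0
```

Emit:
{"method": "drive_tool", "body": {"commands": [[0.03,0,0,0,0,0],[0.05,0,0,0,0,0],[0.07,0,0,0,0,0],[0.09,0,0,0,0,0],[0.1,0,0,0,0,0],[0.1,0,0,0,0,0]]}}

```text
time: 24.9
tool_pos: [0.5034, 0.0608, 0.0182]
ee_rot: [3.141, 0.005, -0.229]
wrist_force: [-6.6, 1.2, 4.4]
width: 0.0007
finger_force: 3.3
```

Emit:
{"method": "drive_tool", "body": {"commands": [[0.1,0,0,0,0,0],[0.1,0,0,0,0,0],[0.1,0,0,0,0,0],[0.1,0,0,0,0,0],[0.1,0,0,0,0,0],[0.1,0,0,0,0,0],[0.1,0,0,0,0,0]]}}

```text
time: 25.78
tool_pos: [0.5305, 0.0545, 0.0182]
ee_rot: [3.141, 0.005, -0.229]
wrist_force: [-7.1, 1.4, 5.4]
width: 0.0005
finger_force: 3.6
```

Emit:
{"method": "drive_tool", "body": {"commands": [[0.1,0,0,0,0,0],[0.1,0,0,0,0,0],[0.1,0,0,0,0,0],[0.1,0,0,0,0,0],[0.08,0,0,0,0,0],[0.06,0,0,0,0,0],[0.05,0,0,0,0,0],[0.04,0,0,0,0,0]]}}

```text
time: 26.78
tool_pos: [0.5549, 0.0488, 0.0182]
ee_rot: [3.141, 0.005, -0.229]
wrist_force: [-6.6, 1.3, 5.1]
width: 0.0002
finger_force: 3.6
```

Emit:
{"method": "drive_tool", "body": {"commands": [[0.03,0,0,0,0,0],[0.03,0,0,0,0,0],[0.03,0,0,0,0,0]]}}

```text
time: 27.15
tool_pos: [0.5585, 0.048, 0.0183]
ee_rot: [3.141, 0.005, -0.229]
wrist_force: [-7.4, 1.1, 4.8]
width: 0.0005
finger_force: 3.5
```

Emit:
{"method": "drive_tool", "body": {"commands": [[0.02,0,0,0,0,0],[0.02,0,0,0,0,0],[0.02,0,0,0,0,0]]}}

```text
time: 27.52
tool_pos: [0.561, 0.0474, 0.0183]
ee_rot: [3.141, 0.005, -0.229]
wrist_force: [-6.3, 1.5, 4.9]
width: 0.0006
finger_force: 3.3
```

Emit:
{"method": "drive_tool", "body": {"commands": [[0.015,0,0,0,0,0],[0.015,0,0,0,0,0]]}}

```text
time: 27.78
tool_pos: [0.5622, 0.0471, 0.0183]
ee_rot: [3.141, 0.005, -0.229]
wrist_force: [-6.2, 2.0, 5.6]
width: 0.0008
finger_force: 3.3
```

Emit:
{"method": "drive_tool", "body": {"commands": [[0.015,0,0,0,0,0],[0.01,0,0,0,0,0]]}}

```text
time: 28.02
tool_pos: [0.5629, 0.0469, 0.0183]
ee_rot: [3.141, 0.005, -0.229]
wrist_force: [-7.5, 1.4, 5.7]
width: 0.0005
finger_force: 3.6
```

Emit:
{"method": "drive_tool", "body": {"commands": [[0.015,0,0,0,0,0],[0.01,0,0,0,0,0]]}}

```text
time: 28.28
tool_pos: [0.5639, 0.0467, 0.0183]
ee_rot: [3.141, 0.005, -0.229]
wrist_force: [-6.7, 1.6, 6.3]
width: 0.0005
finger_force: 3.6
```

Emit:
{"method": "drive_tool", "body": {"commands": [[0.01,0,0,0,0,0],[0.01,0,0,0,0,0]]}}

```text
time: 28.52
tool_pos: [0.5646, 0.0465, 0.0183]
ee_rot: [3.141, 0.006, -0.229]
wrist_force: [-7.6, 1.1, 6.0]
width: 0.0003
finger_force: 3.6
```

Emit:
{"method": "drive_tool", "body": {"commands": [[0.01,0,0,0,0,0],[0.01,0,0,0,0,0]]}}

```text
time: 28.78
tool_pos: [0.5652, 0.0464, 0.0183]
ee_rot: [3.141, 0.006, -0.229]
wrist_force: [-8.1, 1.2, 5.2]
width: 0.0005
finger_force: 4.0
```

Emit:
{"method": "drive_tool", "body": {"commands": [[0.01,0,0,0,0,0],[0.01,0,0,0,0,0]]}}

```text
time: 29.02
tool_pos: [0.5655, 0.0463, 0.0183]
ee_rot: [3.141, 0.007, -0.229]
wrist_force: [-8.2, 1.3, 6.9]
width: 0.0008
finger_force: 4.6
```

Emit:
{"method": "drive_tool", "body": {"commands": [[0.01,0,0,0,0,0],[0.01,0,0,0,0,0]]}}

```text
time: 29.28
tool_pos: [0.5658, 0.0462, 0.0183]
ee_rot: [3.141, 0.008, -0.229]
wrist_force: [-10.8, 1.4, 7.4]
width: 0.0003
finger_force: 5.3
```

Emit:
{"method": "drive_tool", "body": {"commands": [[0.01,0,0,0,0,0],[0.01,0,0,0,0,0]]}}

```text
time: 29.52
tool_pos: [0.5661, 0.0462, 0.0183]
ee_rot: [3.141, 0.009, -0.229]
wrist_force: [-11.3, 2.0, 8.2]
width: 0.0001
finger_force: 5.9
```

Emit:
{"method": "drive_tool", "body": {"commands": [[0.01,0,0,0,0,0],[0.01,0,0,0,0,0],[0,0,0,0,0,0]]}}

```text
time: 29.9
tool_pos: [0.5663, 0.0461, 0.0182]
ee_rot: [3.141, 0.01, -0.229]
wrist_force: [-11.9, 1.5, 9.9]
width: 0.0005
finger_force: 6.4
```

Emit:
{"method": "drive_tool", "body": {"commands": [[-0.05,0,0,0,0,0],[-0.08,0,0,0,0,0],[-0.1,0,0,0,0,0],[-0.1,0,0,0,0,0],[-0.1,0,0,0,0,0],[-0.1,0,0,0,0,0]]}}

```text
time: 30.65
tool_pos: [0.5507, 0.0497, 0.0182]
ee_rot: [-3.142, -0.001, -0.229]
wrist_force: [0.1, -0.9, -0.4]
width: 0.0007
finger_force: 0.0
```

Contact was lost as I drew back, so the drawer stays latched. Retreating and checking.

Emit:
{"method": "drive_tool", "body": {"commands": [[-0.5,0,0,0,0,0],[-1,0,0,0,0,0],[-1,0,0,0,0,0],[0,0,-1,0,0,0],[0,0,-1,0,0,0],[0,0,-1,0,0,0],[0,0,0,0,0,0],[0,0,0,0,0,0]]}}

```text
time: 31.65
tool_pos: [0.4525, 0.0725, 0.1373]
ee_rot: [3.141, 0.001, -0.229]
wrist_force: [0.5, -0.1, -1.0]
width: 0.0006
finger_force: 0.0
```

```bash
python3 -c "
from h import *
s=snapshot('side'); cv2.imwrite('pics/side7.png',s['image'])"
```

```text
(no output)
```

View pics/side7.png

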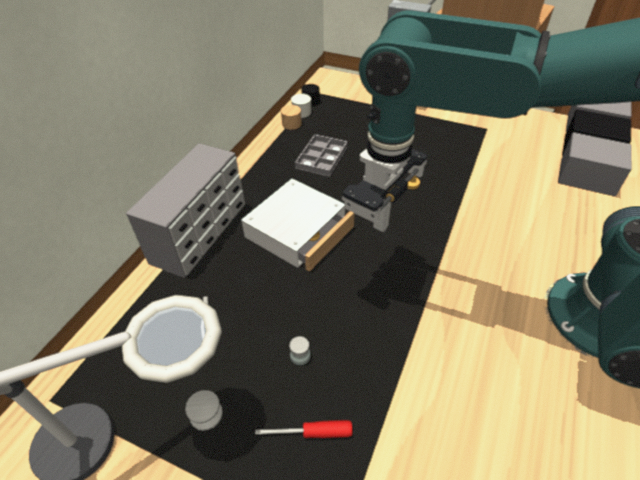

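The drawer front is back at (330,240), in its latched place. The other things are unmoved, and the arm is clear.

```bash
python3 -c "
from bench import close_job
print(close_job())"
```

```text
the job is handed in; nothing more can be done
None
```

I tripped the latch by feel at about 14 N along the push (16–17 N in total at the wrist), stood the brass cup upright in the drawer, and pushed the drawer shut until it latched and stayed. The job is handed in at about 32 s, and the other things look unmoved in the last picture.

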